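Load a four-drink takeaway carrier

ROBOT

A 6-joint arm with a two-finger parallel gripper is mounted at the origin on a cart in front of the work surface, level with it; the furniture and walls round the work are solid. World frame = base frame: x ahead of the robot, y to its left, z up, the work surface at z = 0. Lengths are in m, angles in rad, forces in N, time in s.
With the tool pointing down it reaches from about 0.35 to 0.85 m from the base axis. Payload 8.1 kg.
Tool frame: the origin (TCP) lies at the very end of the fingers, on their centre line; the grasp point (between the pads) lies 19 mm behind it; z points along the fingers, y is the direction in which the jaws open and shut (so a half turn about z gives the same grasp; the last joint's range is limited). The gripper opens to 93 mm and grips with 3 to 60 N. Pads are 15 mm wide; open, the fingers measure 128 mm over their backs; the gripper's body (75 mm by 188 mm) begins 65 mm behind the grasp point.
Start: joints at [-1.328, 0.13, 1.488, -0, 1.523, -0.085], TCP at [0.193, -0.568, 0.219] pointing down, gripper open.
Joint ranges: [-2.96, 2.96], [-0.89, 2.26], [0.02, 2.5], [-1.34, 4.48], [0, 2.73], [-2.66, 2.66]. Speed limits (rad/s): [2.39, 2.39, 2.79, 3.14, 3.14, 3.14].

INTERFACE

Orientations are given as a rotation vector (axis times angle).
In Python, from plant import robot, vision gives the robot as it stands.
- The arm moves only by the shell command python3 -m creep 'ROWS' [FORCE]. ROWS is JSON, a list of rows, each a list of 7 numbers: the shift along the world's x, y, z in m, then the turn, a rotation vector about the world's x, y, z in degrees, then the closure, from 0 (fully open) to 1 (shut). A call has 1 to 10 rows; each row shifts and turns the commanded pose from where the row before left it; what a row does not reach is not made up. A row lasts 1/12 s, in which the tool goes at most 41.7 mm and 7.16 degrees, less where a joint would pass 70% of its speed; a pose out of reach is approached as far as the arm can. A call is refused whole if a number of a shift passes 0.0417 or a number of a turn 7.16, either way. A call with a gripper value outside its range is refused whole. The fingers move at their own pace and stop on an object; FORCE is the grip in N (left out, the last holds). Time passes only in rows, so rows that do not move let the fingers close. It gives the time, the measured TCP pose, the force and the opening at its end, in the units of the state.
- robot.read_state(): the state, without advancing time (a new reading comes with each control period).
- vision.read_camera(name): name is "side" or "top"; returns (picture, depth): 400x640x3 uint8, red, green, blue; 400x640 float32, m along the optical axis (not along the pixel's ray), 0 where there is no reading.
- vision.get_calibration(name): a dict with "fx", "fy", "cx", "cy" (pixels), "R" (3x3) and "t" (3): a world point X has camera coordinates R X + t. Camera axes: x right, y down, z forward; pixel columns grow to the right and rows downward; lengths in m; the calibration is good to about 2 mm. A picture is of the moment at which its call begins. get_calibration takes no time and is no camera call.
- robot.close_job(): hands the job in, once; it reports no verdict.
The state is a dict: "t": time; "q": joint angles; "dq": joint speeds; "joint_torque": joint torques, N m; "tool_pos": TCP position; "orientation": TCP orientation; "force": force on the tool from outside, world axes, zero at the start; "wrist_torque": the same for the moment, N m; "opening": finger opening in m.
Only numpy, scipy, OpenCV 4.12 (cv2) and the standard library are available. Lean on these libraries where they do the work, as an engineer would, in place of code of your own. Each camera call takes 0.05 s, during which the arm holds its last target. There are 200 camera calls.

TASK

A takeaway order of four drinks is ready to hand over. Lift the top cup carrier off the nested pair, leaving the lower one where it is, and set it squarely in the middle of the black rubber mat; then stand the four lidded paper cups in its pockets, one in each, the two tall cups diagonally opposite each other and the two short ones in the other two pockets, so that it carries level. Keep the cups upright, and leave the honey jar and the china cup that stand among them where they are.

Things in the scene. Friction and masses are not known exactly. Their poses are not given: they have to be found in the camera images.
- carrier: upper of two nested brown pulp 4-cup carriers, 188x188x76 mm, 90 g. Origin: underside centre. Deck top z 38; pockets at x,y +-47, 72 wide at deck, 55 at floor (z 3). Centre grip ridge along x, 58 long: 28 thick to z 57, then 18 to z 76; pinch it across y, tips 5-10 over the deck. 14 high lugs mid-edge. Loosely nested
- spare: the lower carrier of the nested pair, same shape and axes, loose on the counter; only its edge shows. Stays where it is. The upper one stands 18 mm higher on it, its pockets in this one's with about 2 mm play: lift it straight up, with at most a slight twist that grows with the lift (0.1 rad over 40 mm); clear of each other after 45 mm
- mat: black studded rubber service mat, 220 x 220 mm, 6 mm thick, fixed flat on the counter. Origin at the centre of its underside, x and y along its edges, top at z = 6 mm. (Right of the work, y below -0.35 m, a glass display case 0.48 m high fills the counter from x = 0.35 m on: keep the arm out of it, also when coming from the start)
- tall_1: tall takeaway cup (one of two alike): white paper, brown sleeve, flat white sip lid, closed and rigid, 100 mm high, about 220 g. Foot 48 mm across, widening to the lid, whose upright band, 68 mm across, 83 to 96 mm above the foot, is the widest part and the place to grip. Origin at the centre of the underside, z up; round, so turned anyhow
- tall_2: tall takeaway cup (one of two alike): white paper, brown sleeve, flat white sip lid, closed and rigid, 100 mm high, about 220 g. Foot 48 mm across, widening to the lid, whose upright band, 68 mm across, 83 to 96 mm above the foot, is the widest part and the place to grip. Origin at the centre of the underside, z up; round, so turned anyhow
- short_1: short takeaway cup (one of two alike): white paper, brown sleeve, flat white sip lid, closed and rigid, 72 mm high, about 140 g. Foot 48 mm across, widening to the lid, whose upright band, 60 mm across, 55 to 68 mm above the foot, is the widest part and the place to grip. Origin at the centre of the underside, z up; round, so turned anyhow
- short_2: short takeaway cup (one of two alike): white paper, brown sleeve, flat white sip lid, closed and rigid, 72 mm high, about 140 g. Foot 48 mm across, widening to the lid, whose upright band, 60 mm across, 55 to 68 mm above the foot, is the widest part and the place to grip. Origin at the centre of the underside, z up; round, so turned anyhow
- honey_jar: bystander: glass honey jar with a grey metal lid, 66 x 72 x 102 mm high, loose. Origin at the centre of its underside. To be left alone
- espresso_cup: bystander: open white china espresso cup, 58 mm across x, 82 mm along y with the handle (towards -y), 54 mm high, loose. Origin at the centre of its underside. To be left alone
There are look-alikes about, which are no part of the job. What is shaped like the short_2 but yellow is not meant.

How it is judged:
By the outcome, as a careful person would: the job done as asked, in the order asked, and still so for the second after the job is handed in, with the robot touching nothing.
It also fails if it takes over 128 s, if anything falls off the work surface, if the arm or the gripper's body presses on something with over 40 N, if the wrist force passes 120 N, or if a joint passes its speed limit or range.

## Working session

There is one attempt and no reset: what is moved stays moved. The work goes in short steps, Python scripts to look and compute and a shell command to move; the robot and the scene stay as the last step left them, time stands still between calls to the robot, and variables do not carry over. Pictures are saved under pics/ and viewed, on a budget of 14 in all, crops included, one or two more only if the job needs it, and the job is handed in when it is done.

```bash
mkdir -p pics; ls
cat > h.py <<'E'
import numpy as np,cv2
from plant import robot,vision
def grab(n):
    p,d=vision.read_camera(n); c=vision.get_calibration(n)
    np.savez(f'{n}.npz',p=p,d=d); return p,d,c
def world(d,c):
    v,u=np.mgrid[:400,:640]
    X=np.stack([(u-c['cx'])/c['fx']*d,(v-c['cy'])/c['fy']*d,d],-1)
    W=(X-np.array(c['t']))@np.array(c['R'])
    W[d==0]=np.nan
    return W
E
python3 - <<'E'
from h import *
for n in('top','side'):
    p,d,c=grab(n); cv2.imwrite(f'pics/{n}0.png',cv2.resize(p[:,:,::-1],(800,500),interpolation=cv2.INTER_CUBIC)); print(n,c)
print(robot.read_state())
E
```

```text
pics
top {'fx': 442.5550720094291, 'fy': 442.5550720094291, 'cx': 323.14452217723516, 'cy': 192.18693175767567, 'R': array([[ 0.00899112, -0.99935888, -0.03465533],
       [-0.99848941, -0.0070939 , -0.05448468],
       [ 0.05420391,  0.03509286, -0.99791304]]), 't': array([0.104378  , 0.53402363, 0.98160474])}
side {'fx': 465.69513836110445, 'fy': 465.69513836110445, 'cx': 321.0381818922125, 'cy': 201.87159351064446, 'R': array([[-0.77917813,  0.62653934,  0.01816306],
       [ 0.4687743 ,  0.6017246 , -0.64666697],
       [-0.41609145, -0.49535439, -0.76255619]]), 't': array([ 0.37367016, -0.27159264,  1.36580673])}
{'t': 0.1, 'q': array([-1.32837017e+00,  1.31073449e-01,  1.48913829e+00,  1.19751529e-05,
        1.52298314e+00, -8.54000687e-02]), 'dq': array([-7.16910044e-04, -8.52597731e-04, -3.30982522e-03, -1.20345784e-04,
        1.93836540e-04,  4.37886442e-05]), 'joint_torque': array([ 1.81086238e-03, -5.61337852e+01, -4.93097162e+01,  7.71661894e-02,
        2.91392725e-02, -8.22114089e-05]), 'tool_pos': array([ 0.19309844, -0.56755915,  0.21771724]), 'orientation': array([-3.09790701e+00, -5.12383729e-01,  1.78575306e-04]), 'force': array([ 0.25857446, -0.6231855 ,  0.07232884]), 'wrist_torque': array([0.03294431, 0.00924006, 0.02726475]), 'opening': 0.09302788788122805}
```

View pics/top0.png

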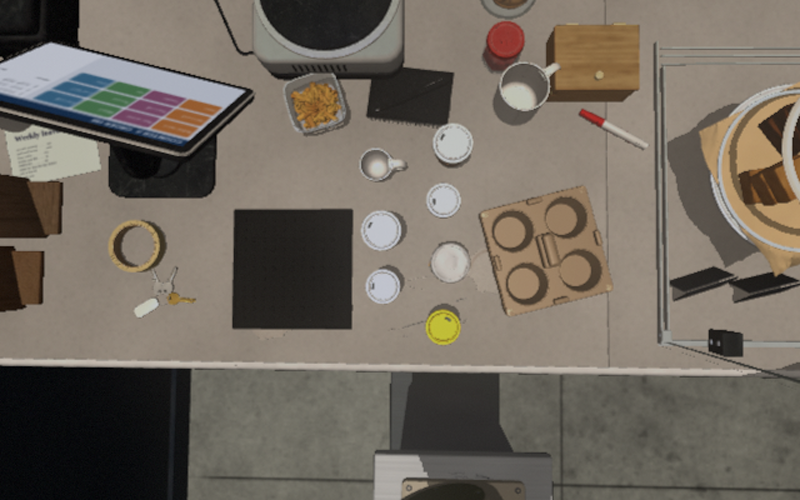

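View pics/side0.png

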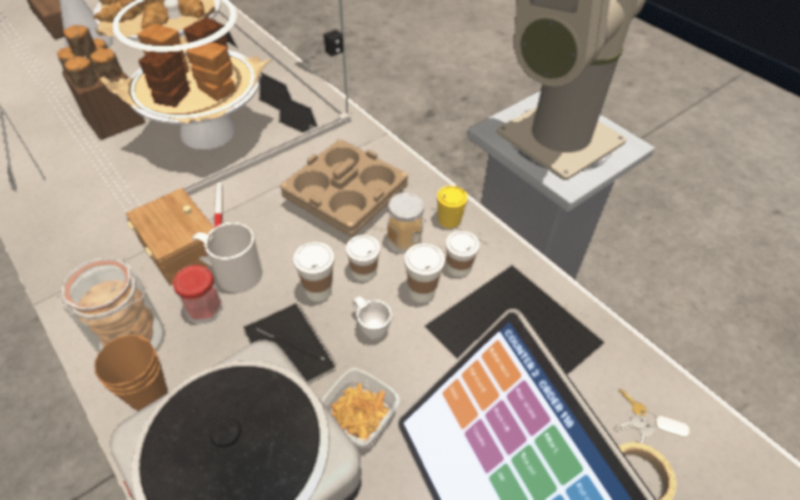

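The top view (800x500) shows the tall cups at (453,143) and (381,230) and the short white cups at (444,201) and (382,286). The yellow look-alike is at (443,327), the honey jar at (450,262) and the espresso cup at (378,164). The carrier is at (546,250) and the mat at (293,269). Next I'll measure these, with one enlarged crop to confirm.

Run:
```python
from h import *
z=np.load('top.npz');p,d=z['p'],z['d'];c=vision.get_calibration('top');W=world(d,c)
cv2.imwrite('pics/crop1.png',cv2.resize(p[90:290,180:500,::-1],(800,500),interpolation=cv2.INTER_CUBIC))
def lid(n,u,v,h,tol=.006):
    u/=1.25;v/=1.25
    m=(abs(W[...,2]-h)<tol); 
    k,l=cv2.connectedComponents(m.astype(np.uint8))
    vv,uu=np.mgrid[:400,:640]; s=m&(np.hypot(uu-u,vv-v)<32)
    ids=l[s]; 
    if len(ids)==0: print(n,'none',W[int(v),int(u)]);return
    i=np.bincount(ids).argmax(); P=W[l==i]; (cc,r)=cv2.minEnclosingCircle(P[:,:2].astype(np.float32)); print(n,len(P),P.mean(0).round(4),np.round(cc,4),round(r,4),'z',np.median(P[:,2]).round(4), 'ctr',W[int(v),int(u)].round(4))
lid('t1',453,143,.1);lid('t2',381,230,.1);lid('s1',444,201,.072);lid('s2',382,286,.072);lid('jar',450,262,.102);lid('yel',443,327,.072)
lid('esp',378,164,.05,.008)
# carrier
m=(abs(W[...,2]-.056)<.006)&(W[...,1]<-.12)&(W[...,1]>-.40)&(W[...,0]>.3)&(W[...,0]<.62)
k,l,st,ce=cv2.connectedComponentsWithStats(m.astype(np.uint8))
i=1+st[1:,4].argmax();P=W[l==i];r=cv2.minAreaRect(P[:,:2].astype(np.float32));print('carrier',r,np.median(P[:,2]),len(P))
m=(W[...,2]>.07)&(W[...,2]<.11)&(W[...,1]<-.15)&(W[...,1]>-.33)&(W[...,0]>.38)&(W[...,0]<.55);P=W[m];
r=cv2.minAreaRect(P[:,:2].astype(np.float32));print('ridge+lugs',r,P.mean(0),len(P),P[:,2].max())
g=p.max(2)<60
g&=(abs(W[...,2])<.015)&(W[...,0]<.57)&(W[...,0]>.25)&(W[...,1]>.03)&(W[...,1]<.35)
k,l,st,ce=cv2.connectedComponentsWithStats(g.astype(np.uint8));i=1+st[1:,4].argmax();P=W[l==i];print('mat',cv2.minAreaRect(P[:,:2].astype(np.float32)),np.median(P[:,2]),len(P))
```

```text
t1 736 [0.6916 0.0259 0.0968] [0.6923 0.0259] 0.034 z 0.0966 ctr [0.6928 0.0262 0.0965]
t2 739 [0.545  0.1445 0.0969] [0.5452 0.1443] 0.0337 z 0.0966 ctr [0.5456 0.1458 0.0964]
s1 552 [0.5998 0.0402 0.0688] [0.5997 0.0399] 0.0297 z 0.0686 ctr [0.5998 0.0392 0.0683]
s2 534 [0.4513 0.143  0.0689] [0.4514 0.1423] 0.0297 z 0.0687 ctr [0.4536 0.1449 0.0682]
jar 796 [0.4923 0.0293 0.1009] [0.4923 0.0293] 0.033 z 0.1009 ctr [0.4945 0.0296 0.1003]
yel 559 [0.3841 0.0397 0.0689] [0.3835 0.0398] 0.0298 z 0.0687 ctr [0.3851 0.0402 0.0678]
esp 240 [0.6667 0.147  0.051 ] [0.6652 0.1468] 0.04 z 0.0518 ctr [0.6737 0.1587 0.0092]
carrier ((0.5219258666038513, -0.16367828845977783), (0.18779009580612183, 0.13485030829906464), 14.467652320861816) 0.05543130283076075 2231
ridge+lugs ((0.4930420219898224, -0.17270052433013916), (0.05625574290752411, 0.140117347240448), 60.06869888305664) [ 0.48569536 -0.18094839  0.0718166 ] 40 0.07506121959754257
mat ((0.47139838337898254, 0.2776673436164856), (0.1972878873348236, 0.14474175870418549), 0.11292634159326553) 0.004531692916011409 5417
```

View pics/crop1.png

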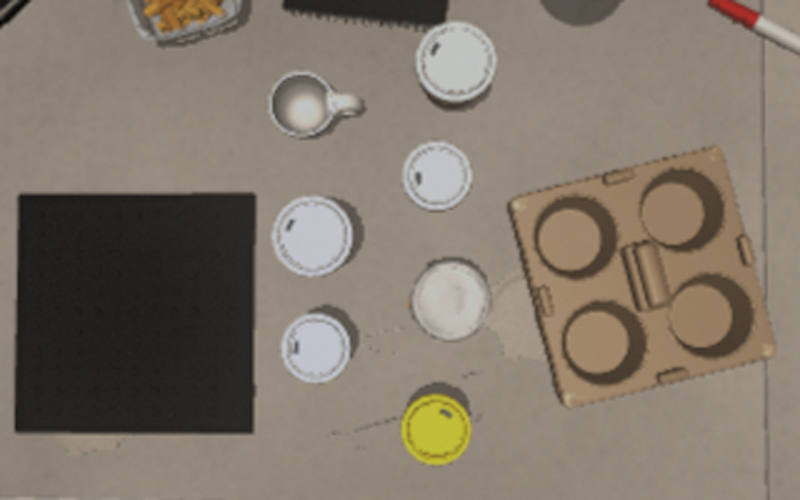

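The crop shows the four white-lidded cups; the yellow one at (436,428) is the look-alike. It also shows the carrier corners at about (510,198), (718,148), (775,355) and (566,406). The grip ridge runs along (640,241)-(655,307), and the mat corners are (18,194), (256,194), (255,433) and (15,432). I'll intersect those rays with the known heights.

```bash
cat >> h.py <<'E'
def ray(c,u,v,z):
    R=np.array(c['R']);t=np.array(c['t']);o=-R.T@t;k=R.T@np.array([(u-c['cx'])/c['fx'],(v-c['cy'])/c['fy'],1]);return o+k*(z-o[2])/k[2]
E
python3 - <<'E'
from h import *
c=vision.get_calibration('top')
f=lambda l,z:np.array([ray(c,180+(u+.5)/2.5-.5,90+(v+.5)/2.5-.5,z)[:2] for u,v in l])
def rect(n,P):
    e=P[1]-P[0]+P[2]-P[3];g=P[2]-P[1]+P[3]-P[0]
    print(n,P.mean(0).round(4),'edge ang',np.degrees(np.arctan2(*e[::-1])).round(2),np.degrees(np.arctan2(*g[::-1])).round(2),'len',[np.linalg.norm(P[i]-P[i-1]).round(4) for i in range(4)])
rect('mat',f([(18,194),(256,194),(255,433),(15,432)],.006))
rect('car',f([(510,198),(718,148),(775,355),(566,406)],.056))
for n,l,h in[('t1',(456,62),.098),('t2',(312,236),.098),('s1',(437,176),.07),('s2',(316,347),.07)]: print(n,f([l],h).round(4))
R=f([(640,241),(655,307)],.094);print('ridge',R,R.mean(0))
z=np.load('top.npz');W=world(z['d'],c)
m=(W[...,2]>.083)&(W[...,1]<-.15)&(W[...,1]>-.33)&(W[...,0]>.38)&(W[...,0]<.65);P=W[m];print(len(P),P.mean(0),cv2.minAreaRect(P[:,:2].astype('f')))
E
```

```text
mat [0.4806 0.3129] edge ang -89.61 -179.34 len [np.float64(0.2184), np.float64(0.2208), np.float64(0.2176), np.float64(0.22)]
car [ 0.5156 -0.136 ] edge ang -75.87 -165.13 len [np.float64(0.1845), np.float64(0.1837), np.float64(0.1832), np.float64(0.1825)]
t1 [[0.6914 0.026 ]]
t2 [[0.5453 0.1447]]
s1 [[0.5994 0.0404]]
s2 [[0.4526 0.1424]]
ridge [[ 0.54317296 -0.12623348]
 [ 0.48887764 -0.13820398]] [ 0.5160253  -0.13221873]
0 [nan nan nan] ((0.0, 0.0), (0.0, 0.0), 0.0)<stdin>:12: RuntimeWarning: Mean of empty slice.
  ret = um.true_divide(
```

```bash
python3 - <<'E'
from h import *
c=vision.get_calibration('top');z=np.load('top.npz');W=world(z['d'],c)
m=(abs(W[...,2]-.056)<.007)&(W[...,1]<.0)&(W[...,1]>-.30)&(W[...,0]>.36)&(W[...,0]<.68)
k,l,st,ce=cv2.connectedComponentsWithStats(m.astype(np.uint8));i=1+st[1:,4].argmax();P=W[l==i];print(cv2.minAreaRect(P[:,:2].astype('f')),np.median(P[:,2]))
m=(W[...,2]>.08)&(W[...,2]<.1)&(np.hypot(W[...,0]-.516,W[...,1]+.135)<.05);P=W[m];print(len(P),P.mean(0),cv2.minAreaRect(P[:,:2].astype('f')))
E
python3 -m creep '[[0,0.041,0,0,0,0,0],[0,0.041,0,0,0,0,0],[0,0.041,0,0,0,0,0],[0,0.041,0,0,0,0,0],[0,0.041,0,0,0,0,0],[0,0.041,0,0,0,0,0],[0.025,0.03,0,0,0,0,0],[0.025,0.03,0,0,0,0,0],[0.025,0.03,0,0,0,0,0],[0.025,0.03,0,0,0,0,0]]'
```

```text
((0.5154338479042053, -0.13762588798999786), (0.18809464573860168, 0.18876200914382935), 14.757428169250488) 0.05541367104304668
240 [ 0.51514619 -0.13608261  0.0922841 ] ((0.5154077410697937, -0.13753989338874817), (0.05357421562075615, 0.019141841679811478), 15.69498348236084)
t: 0.93
tool_pos: [0.2937, -0.2004, 0.2186]
orientation: [3.099, 0.511, 0.001]
force: [1.7, -0.6, -0.9]
opening: 0.0927
```

```bash
python3 -m creep '[[0.037,0.0105,0,0,0,-0.7,0],[0.037,0.0105,0,0,0,-0.7,0],[0.037,0.0105,0,0,0,-0.7,0],[0.037,0.0105,0,0,0,-0.7,0],[0.037,0.0105,0,0,0,-0.7,0],[0.037,0.0105,0,0,0,-0.7,0],[0,0,-0.03,0,0,0,0],[0,0,-0.03,0,0,0,0],[0,0,0,0,0,0,0]]'
python3 - <<'E'
from h import *
s=robot.read_state();print(s['tool_pos'],s['orientation'],s['q'],2*np.degrees(np.arctan2(s['orientation'][1],s['orientation'][0])))
p,d,c=grab('top');W=world(d,c)
cv2.imwrite('pics/crop2.png',cv2.resize(p[100:300,300:620,::-1],(800,500),interpolation=cv2.INTER_CUBIC))
z=np.load('side.npz')
m=(abs(W[...,2]-.005)<.008)&(p.max(2)<70)&(W[...,1]<.45)&(W[...,1]>.18)&(W[...,0]>.34)&(W[...,0]<.62)
k,l,st,ce=cv2.connectedComponentsWithStats(m.astype(np.uint8));i=1+st[1:,4].argmax();P=W[l==i];print('mat',cv2.minAreaRect(P[:,:2].astype('f')),np.median(P[:,2]))
E
```

```text
t: 1.68
tool_pos: [0.5117, -0.1371, 0.1514]
orientation: [-3.111, -0.4, 0.016]
force: [-0.7, 0.7, -1.2]
opening: 0.093
[ 0.51171475 -0.13709038  0.15142667] [-3.11076884 -0.39992993  0.01555876] [-3.58515642e-01 -6.29972263e-03  1.75457167e+00 -5.68106665e-05
  1.40451398e+00  9.56567051e-01] -345.3481313134857
mat ((0.48052364587783813, 0.314589262008667), (0.21614128351211548, 0.2193857729434967), 0.44215843081474304) 0.004630654531208965
```

View pics/crop2.png

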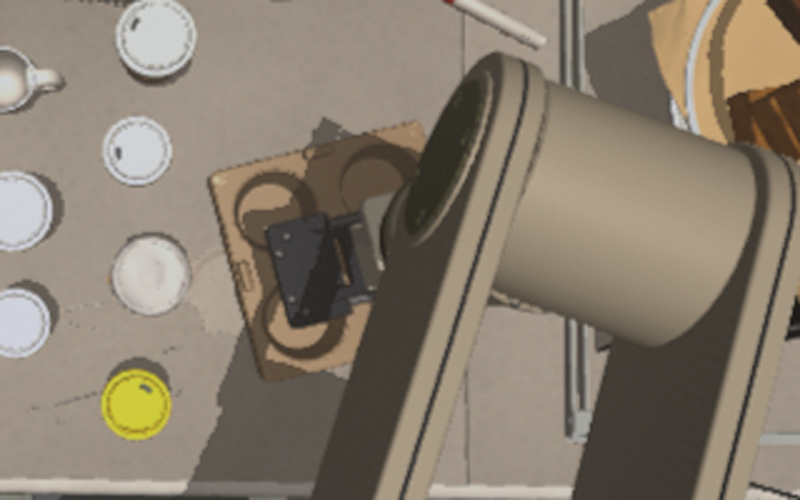

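The view shows the gripper over the ridge, the jaws across it, and no contact with the case. I'll let the arm settle, then descend.

```bash
python3 -m creep '[[0,0,0,0,0,0,0],[0,0,0,0,0,0,0],[0,0,0,0,0,0,0]]'; python3 -c "
from h import *
s=robot.read_state();print(s['tool_pos'],s['orientation'])"
```

```text
t: 1.98
tool_pos: [0.5162, -0.1398, 0.1612]
orientation: [3.115, 0.398, 0.005]
force: [0.5, 0.0, 0.4]
opening: 0.0928
[ 0.51622826 -0.13977472  0.16121255] [3.11453813 0.39756339 0.00533204]
```

```bash
python3 -m creep '[[-0.0005,0.0025,-0.02,0,0,0,0],[0,0,-0.02,0,0,0,0],[0,0,-0.02,0,0,0,0],[0,0,-0.015,0,0,0,0],[0,0,-0.013,0,0,0,0],[0,0,-0.006,0,0,0,0],[0,0,-0.003,0,0,0,0],[0,0,0,0,0,0,0],[0,0,0,0,0,0,0]]'
```

```text
t: 2.73
tool_pos: [0.5154, -0.1369, 0.0627]
orientation: [3.115, 0.399, 0.002]
force: [0.2, 0.5, 1.4]
opening: 0.0934
```

```bash
python3 -m creep '[[0,0,0,0,0,0,0.4],[0,0,0,0,0,0,0.6],[0,0,0,0,0,0,0.7],[0,0,0,0,0,0,0.8],[0,0,0,0,0,0,0.8],[0,0,0,0,0,0,0.8],[0,0,0,0,0,0,0.8],[0,0,0,0,0,0,0.8],[0,0,0,0,0,0,0.8],[0,0,0,0,0,0,0.8]]' 15
```

```text
t: 3.57
tool_pos: [0.5147, -0.1366, 0.0616]
orientation: [3.116, 0.399, -0.0]
force: [0.4, -0.7, -1.0]
opening: 0.0308
```

```bash
python3 -m creep '[[0,0,0,0,0,0,1],[0,0,0,0,0,0,1],[0,0,0,0,0,0,1],[0,0,0,0,0,0,1]]' 20
```

```text
t: 3.9
tool_pos: [0.5147, -0.1366, 0.0616]
orientation: [3.116, 0.399, -0.0]
force: [0.5, -0.5, -0.1]
opening: 0.0278
```

```bash
python3 -m creep '[[0,0,0.002,0,0,0,1],[0,0,0.005,0,0,0,1],[0,0,0.006,0,0,0,1],[0,0,0.007,0,0,0,1],[0,0,0.007,0,0,0,1],[0,0,0.007,0,0,0,1],[0,0,0.007,0,0,0,1],[0,0,0.007,0,0,0,1],[0,0,0.007,0,0,0,1],[0,0,0.007,0,0,0,1]]'; python3 -m creep '[[0,0,0.02,0,0,0,1],[0,0,0.03,0,0,0,1],[0,0,0.03,0,0,0,1],[0,0,0.03,0,0,0,1],[0,0,0.02,0,0,0,1],[0,0,0,0,0,0,1],[0,0,0,0,0,0,1]]'
python3 - <<'E'
from h import *
p,d,c=grab('side');cv2.imwrite('pics/side1.png',cv2.resize(p[60:310,200:600,::-1],(800,500),interpolation=cv2.INTER_CUBIC))
E
```

```text
t: 4.73
tool_pos: [0.5147, -0.1366, 0.1244]
orientation: [3.116, 0.399, 0.0]
force: [0.4, -0.1, -1.0]
opening: 0.0277
t: 5.32
tool_pos: [0.5155, -0.1368, 0.2552]
orientation: [3.115, 0.399, 0.004]
force: [1.0, -0.1, -1.7]
opening: 0.0278
```

View pics/side1.png

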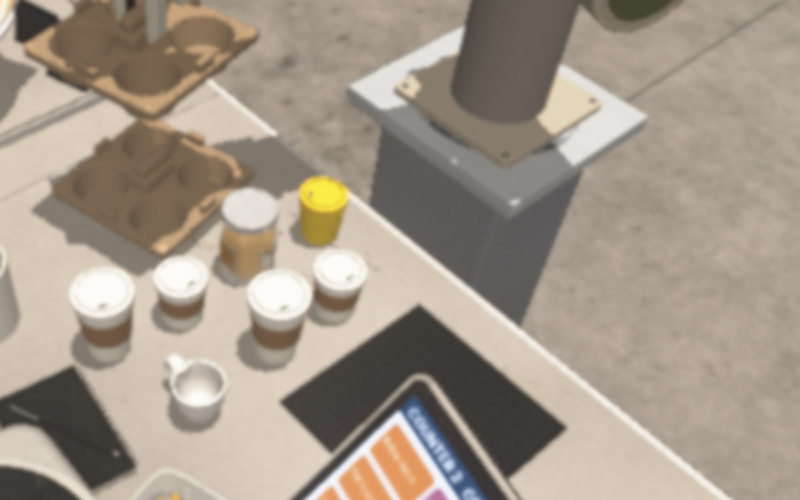

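The side crop shows the upper carrier hanging free at the top left, with the spare still in place at (150,185) and the cups untouched. Before carrying it over, I'll check the tablet's extent.

```bash
python3 - <<'E'
from h import *
c=vision.get_calibration('top');z=np.load('top.npz');W=world(z['d'],c)
m=(W[...,2]>.06)&(W[...,1]>.16)&(W[...,0]<.85)&(W[...,0]>.3);P=W[m];print(len(P),np.nanpercentile(P,[0,1,50,99,100],axis=0).round(3)); 
i=P[:,0].argsort()[:400:80];print(P[i].round(3));i=P[:,1].argsort()[:400:80];print(P[i].round(3))
E
python3 -m creep '[[-0.0023,0.03,0,0,0,-0.95,1],[-0.0023,0.03,0,0,0,-0.95,1],[-0.0023,0.03,0,0,0,-0.95,1],[-0.0023,0.03,0,0,0,-0.95,1],[-0.0023,0.03,0,0,0,-0.95,1],[-0.0023,0.03,0,0,0,-0.95,1],[-0.0023,0.03,0,0,0,-0.95,1],[-0.0023,0.03,0,0,0,-0.95,1]]'
```

```text
15469 [[0.41  0.16  0.06 ]
 [0.532 0.165 0.064]
 [0.727 0.511 0.206]
 [0.847 0.805 0.301]
 [0.85  0.831 0.304]]
[[0.41  0.816 0.061]
 [0.468 0.162 0.066]
 [0.533 0.784 0.099]
 [0.539 0.17  0.101]
 [0.545 0.785 0.075]]
[[0.46  0.16  0.067]
 [0.552 0.162 0.098]
 [0.829 0.165 0.081]
 [0.453 0.168 0.068]
 [0.829 0.172 0.082]]
t: 6.03
tool_pos: [0.4948, 0.1048, 0.2512]
orientation: [3.136, 0.19, -0.006]
force: [0.3, -0.3, -0.9]
opening: 0.0279
```

```bash
python3 -m creep '[[-0.0023,0.03,0,0,0,-0.95,1],[-0.0023,0.03,0,0,0,-0.95,1],[-0.0023,0.03,0,0,0,-0.95,1],[-0.0023,0.03,0,0,0,-0.95,1],[-0.0023,0.03,0,0,0,-0.95,1],[-0.0023,0.03,0,0,0,-0.95,1],[-0.0023,0.03,0,0,0,-0.95,1],[0,0,0,0,0,0,1],[0,0,0,0,0,0,1],[0,0,0,0,0,0,1]]'
python3 -m creep '[[0,0,-0.025,0,0,0,1],[0,0,-0.025,0,0,0,1],[0,0,-0.025,0,0,0,1],[0,0,0,0,0,0,1],[0,0,0,0,0,0,1],[0,0,0,0,0,0,1]]'
python3 - <<'E'
from h import *
s=robot.read_state();o=s['orientation'];print(s['tool_pos'],2*np.degrees(np.arctan2(o[1],o[0])))
p,d,c=grab('top');W=world(d,c)
cv2.imwrite('pics/top2.png',cv2.resize(p[120:290,150:390,::-1],(800,567),interpolation=cv2.INTER_CUBIC))
E
```

```text
t: 6.87
tool_pos: [0.4794, 0.3128, 0.2516]
orientation: [3.14, 0.01, -0.004]
force: [0.4, -0.6, -1.1]
opening: 0.0278
t: 7.37
tool_pos: [0.4808, 0.3129, 0.1799]
orientation: [-3.141, -0.007, -0.001]
force: [-0.0, -0.2, -0.1]
opening: 0.0279
[0.48083988 0.31287247 0.17989984] -359.7267773614064
```

View pics/top2.png

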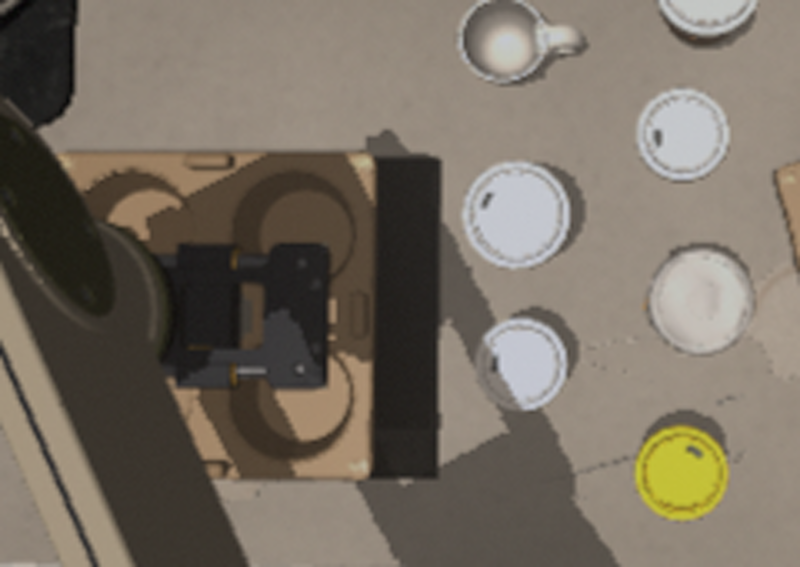

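The carrier hangs over the mat, with its right edge at u≈373, top edge at v≈152 and bottom edge at v≈479 in this crop. I'll check its centre against the mat.

Run:
```python
from h import *
c=vision.get_calibration('top');k=10/3
f=lambda u,v,z:ray(c,150+(u+.5)/k-.5,120+(v+.5)/k-.5,z).round(4)
print('car',f(373,315,.174),f(300,152,.174),f(300,479,.174))
print('mat right',f(440,160,.006),f(437,478,.006),f(440,315,.006))
z=np.load('top.npz');W=world(z['d'],c)
m=(abs(W[...,2]-.174)<.008)&(W[...,1]>.19)&(W[...,1]<.42)&(W[...,0]<.59)&(W[...,0]>.37);k,l,st,ce=cv2.connectedComponentsWithStats(m.astype(np.uint8));P=W[m]
print(len(P),np.percentile(P,[0.5,2,50,98,99.5],axis=0).round(4))
for r in np.arange(.40,.57,.04):
    q=P[abs(P[:,0]-r)<.01]; print(r,np.percentile(q[:,1],1).round(4))
for r in np.arange(.22,.36,.04):
    q=P[abs(P[:,1]-r)<.01]; print(r,np.percentile(q[:,0],[1,99]).round(4))
```

```text
car [0.4819 0.22   0.174 ] [0.5752 0.2638 0.174 ] [0.3885 0.2601 0.174 ]
mat right [0.5894 0.2047 0.006 ] [0.3722 0.2037 0.006 ] [0.4829 0.2032 0.006 ]
2576 [[0.3888 0.2191 0.1665]
 [0.3907 0.2197 0.1675]
 [0.505  0.2824 0.1739]
 [0.5734 0.3898 0.1771]
 [0.5739 0.3974 0.1791]]
0.4 0.2193
0.44 0.2191
0.48 0.2191
0.52 0.2199
0.5599999999999999 0.2204
0.22 [0.3913 0.5719]
0.26 [0.3889 0.5739]
0.30000000000000004 [0.3887 0.5736]
0.34 [0.5502 0.5736]
```

Aligned within about 1 mm. Lowering now; contact is expected at TCP z≈0.050.

```bash
python3 -m creep '[[-0.0005,0.0005,-0.03,0,0,0,1],[0,0,-0.03,0,0,0,1],[0,0,-0.03,0,0,0,1],[0,0,-0.02,0,0,0,1],[0,0,-0.01,0,0,0,1],[0,0,-0.004,0,0,0,1],[0,0,-0.003,0,0,0,1],[0,0,0,0,0,0,1],[0,0,0,0,0,0,1]]'
python3 -m creep '[[0,0,-0.002,0,0,0,1],[0,0,-0.001,0,0,0,1],[0,0,0,0,0,0,1],[0,0,0,0,0,0,1]]'
```

```text
t: 8.17
tool_pos: [0.481, 0.3146, 0.0536]
orientation: [-3.14, -0.009, -0.004]
force: [0.3, -0.1, -0.8]
opening: 0.0278
t: 8.5
tool_pos: [0.4805, 0.3144, 0.0496]
orientation: [-3.141, -0.009, -0.003]
force: [1.2, 1.5, 4.2]
opening: 0.0281
```

Contact at 4 N. Releasing and rising; then checking the carrier's pose and the tablet.

```bash
python3 -m creep '[[0,0,0,0,0,0,0.5],[0,0,0,0,0,0,0.14],[0,0,0,0,0,0,0.14],[0,0,0,0,0,0,0.14],[0,0,0,0,0,0,0.14],[0,0,0,0,0,0,0.14]]'; python3 -m creep '[[0,0,0.02,0,0,0,0.14],[0,0,0.035,0,0,0,0.14],[0,0,0.035,0,0,0,0.14],[0,0,0.02,0,0,0,0.14],[-0.008,-0.04,0,0,0,0,0.14],[-0.008,-0.041,0,0,0,0,0.14],[-0.008,-0.041,0,0,0,0,0.14],[-0.004,-0.041,0,0,0,0,0.14],[0,0,0,0,0,0,0.14],[0,0,0,0,0,0,0.14]]'
python3 - <<'E'
from h import *
p,d,c=grab('top');W=world(d,c)
cv2.imwrite('pics/top3.png',cv2.resize(p[100:300,150:470,::-1],(800,500),interpolation=cv2.INTER_CUBIC))
m=(abs(W[...,2]-.044)<.007)&(W[...,1]>.2)&(W[...,1]<.44)&(W[...,0]<.60)&(W[...,0]>.36)
k,l,st,ce=cv2.connectedComponentsWithStats(m.astype(np.uint8));i=1+st[1:,4].argmax();P=W[l==i];print('car',cv2.minAreaRect(P[:,:2].astype('f')),np.median(P[:,2]))
m=(W[...,2]>.1)&(W[...,1]>.22)&(W[...,1]<.46)&(W[...,0]<.9)&(W[...,0]>.5);P=W[m];print('tablet',P[P[:,0].argsort()[:600:100]].round(3))
E
```

```text
t: 9.0
tool_pos: [0.4795, 0.3139, 0.0484]
orientation: [3.141, 0.009, -0.001]
force: [-0.1, 0.0, -0.7]
opening: 0.0635
t: 9.83
tool_pos: [0.4518, 0.1494, 0.1588]
orientation: [-3.141, -0.003, -0.001]
force: [0.2, -0.2, 0.4]
opening: 0.0804
car ((0.4802218973636627, 0.3154577314853668), (0.1860557347536087, 0.189463272690773), 0.3215453028678894) 0.04360590014349061
tablet [[0.621 0.398 0.293]
 [0.629 0.394 0.299]
 [0.633 0.412 0.301]
 [0.636 0.395 0.294]
 [0.64  0.394 0.293]
 [0.643 0.394 0.285]]
```

View pics/top3.png

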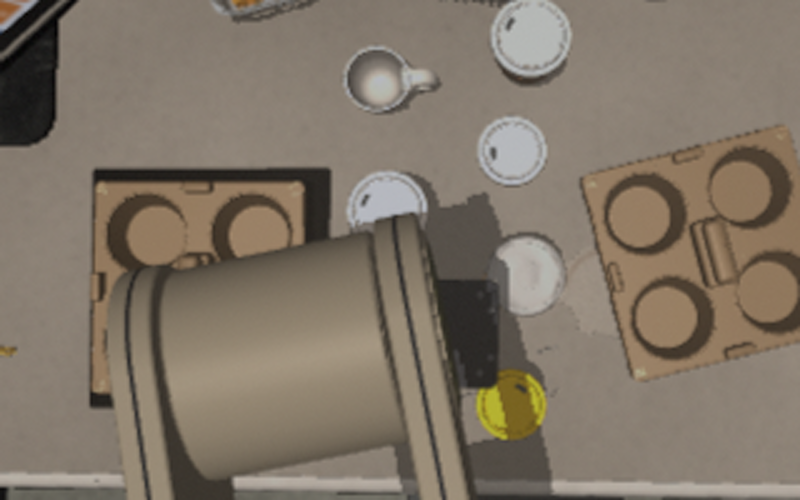

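The carrier stands on the mat. Its deck corners are about (96,183) and (305,181), with mat corners at (93,169) and (330,169). The cups and the jar haven't moved. I'll cross-check the centring by rays.

```bash
python3 - <<'E'
from h import *
c=vision.get_calibration('top')
f=lambda u,v,z:ray(c,150+(u+.5)/2.5-.5,100+(v+.5)/2.5-.5,z)[:2].round(4)
print('deck',f(95,183,.044),f(305,181,.044),'left',f(93,300,.044),f(92,392,.044),'mat',f(93,169,.006),f(330,169,.006),f(91,406,.006))
s=robot.read_state();print(s['tool_pos'])
E
python3 -m creep '[[0,0,0,0,0,0,0.14],[0,0,0,0,0,0,0.14]]'
```

```text
deck [0.5724 0.4091] [0.5753 0.2217] left [0.4687 0.4082] [0.3879 0.407 ] mat [0.5891 0.4245] [0.5902 0.2046] [0.3716 0.4207]
[0.45197333 0.15067912 0.15889412]
t: 10.05
tool_pos: [0.4519, 0.1523, 0.1587]
orientation: [-3.141, -0.011, -0.0]
force: [0.2, 0.3, 0.1]
opening: 0.0801
```

```bash
python3 -m creep '[[0,-0.005,-0.01,0,0,0,0.14],[0,-0.0048,-0.02,0,0,0,0.14],[0,0,-0.03,0,0,0,0.14],[0,0,-0.03,0,0,0,0.14],[0,0,-0.015,0,0,0,0.14],[0,0,-0.0087,0,0,0,0.14],[0,0,0,0,0,0,0.14],[0,0,0,0,0,0,0.3],[0,0,0,0,0,0,0.4]]' 15
python3 -m creep '[[0,0,0,0,0,0,0.5],[0,0,0,0,0,0,0.5],[0,0,0,0,0,0,0.5],[0,0,0,0,0,0,0.5],[0,0,0,0,0,0,0.5]]' 15
```

```text
t: 10.8
tool_pos: [0.4528, 0.1418, 0.0462]
orientation: [-3.141, -0.01, -0.003]
force: [-0.1, -0.5, 0.5]
opening: 0.0708
t: 11.22
tool_pos: [0.453, 0.1417, 0.0463]
orientation: [-3.141, -0.009, -0.004]
force: [-0.3, 0.7, 7.2]
opening: 0.0598
```

Gripped at 59.8 mm, which matches a short cup's lid. Lifting it and carrying to pocket A (+x,+y) at about (0.527, 0.362).

```bash
python3 -m creep '[[0,0,0.02,0,0,0,0.5],[0,0,0.04,0,0,0,0.5],[0,0,0.04,0,0,0,0.5],[0,0,0.04,0,0,0,0.5],[0.0093,0.0275,0,0,0,0,0.5],[0.0093,0.0275,0,0,0,0,0.5],[0.0093,0.0275,0,0,0,0,0.5],[0.0093,0.0275,0,0,0,0,0.5]]'
python3 -m creep '[[0.0093,0.0275,0,0,0,0,0.5],[0.0093,0.0275,0,0,0,0,0.5],[0.0093,0.0275,0,0,0,0,0.5],[0.0093,0.0275,0,0,0,0,0.5],[0,0,0,0,0,0,0.5],[0,0,0,0,0,0,0.5],[0,0,0,0,0,0,0.5],[0,0,0,0,0,0,0.5]]'
```

```text
t: 11.88
tool_pos: [0.4893, 0.2524, 0.1853]
orientation: [-3.141, -0.008, -0.001]
force: [0.5, 0.9, -1.5]
opening: 0.0595
t: 12.55
tool_pos: [0.526, 0.3604, 0.1849]
orientation: [3.141, 0.008, -0.0]
force: [0.8, -1.0, -0.6]
opening: 0.0595
```

```bash
python3 -m creep '[[0.001,0.0015,-0.02,0,0,0,0.5],[0,0,-0.035,0,0,0,0.5],[0,0,-0.03,0,0,0,0.5],[0,0,-0.02,0,0,0,0.5],[0,0,-0.012,0,0,0,0.5],[0,0,-0.006,0,0,0,0.5],[0,0,-0.003,0,0,0,0.5],[0,0,0,0,0,0,0.5],[0,0,0,0,0,0,0.5]]'
python3 -m creep '[[0,0,-0.002,0,0,0,0.5],[0,0,-0.001,0,0,0,0.5],[0,0,0,0,0,0,0.5],[0,0,0,0,0,0,0.5]]'
```

```text
t: 13.3
tool_pos: [0.5283, 0.3633, 0.0608]
orientation: [-3.14, -0.009, -0.004]
force: [-0.5, 0.3, -1.5]
opening: 0.0598
t: 13.63
tool_pos: [0.5273, 0.363, 0.0563]
orientation: [-3.141, -0.009, -0.001]
force: [0.2, -0.5, -2.0]
opening: 0.059
```

```bash
python3 -m creep '[[0,-0.0005,-0.001,0,0,0,0.5],[0,0,0,0,0,0,0.5],[0,0,0,0,0,0,0.3],[0,0,0,0,0,0,0.2],[0,0,0,0,0,0,0.2],[0,0,0,0,0,0,0.2]]'
python3 -m creep '[[0,0,0.02,0,0,0,0.2],[0,0,0.035,0,0,0,0.2],[0,0,0.035,0,0,0,0.2],[0,0,0.02,0,0,0,0.14],[0.005,-0.04,0,0,0,0,0.14],[0.009,-0.04,0,0,0,0,0.14],[0.009,-0.04,0,0,0,0,0.14],[0.009,-0.04,0,0,0,0,0.14],[0.01,-0.04,0,0,0,0,0.14],[0.01,-0.04,0,0,0,0,0.14]]'
python3 -m creep '[[0.01,-0.04,0,0,0,0,0.14],[0.01,-0.041,0,0,0,0,0.14],[0,0,0,0,0,0,0.14],[0,0,0,0,0,0,0.14],[0,0,0,0,0,0,0.14],[0,0,0,0,0,0,0.14]]'
python3 - <<'E'
from h import *
p,d,c=grab('top');W=world(d,c)
cv2.imwrite('pics/top4.png',cv2.resize(p[100:300,130:450,::-1],(800,500),interpolation=cv2.INTER_CUBIC))
E
```

```text
t: 14.13
tool_pos: [0.5271, 0.3623, 0.0548]
orientation: [3.141, 0.009, -0.0]
force: [0.2, 0.2, -1.3]
opening: 0.0741
t: 14.97
tool_pos: [0.5792, 0.1205, 0.1651]
orientation: [-3.142, -0.01, -0.001]
force: [1.2, 1.6, 0.3]
opening: 0.0795
t: 15.47
tool_pos: [0.5987, 0.0431, 0.1648]
orientation: [-3.141, -0.011, 0.0]
force: [-0.2, 0.4, 0.2]
opening: 0.0798
```

View pics/top4.png

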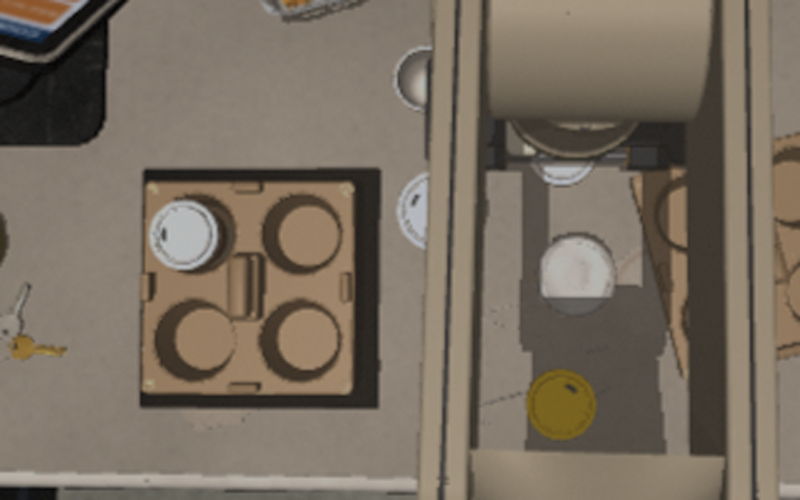

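The short cup sits in pocket A, with its lid at (184,234) in this crop, and the carrier is still centred. On to s1; I'll also check the seated lid's height.

```bash
python3 - <<'E'
from h import *
c=vision.get_calibration('top');W=world(np.load('top.npz')['d'],c)
m=(W[...,2]>.07)&(W[...,2]<.1)&(np.hypot(W[...,0]-.527,W[...,1]-.362)<.04);P=W[m];cc=cv2.minEnclosingCircle(P[:,:2].astype('f'));A=np.c_[P[:,:2]-P[:,:2].mean(0),np.ones(len(P))];print(cc,np.median(P[:,2]),'tilt deg',np.degrees(np.linalg.lstsq(A,P[:,2],rcond=None)[0][:2]))
E
python3 -m creep '[[0,-0.001,-0.02,0,0,0,0.14],[0.0008,-0.0018,-0.03,0,0,0,0.14],[0,0,-0.03,0,0,0,0.14],[0,0,-0.02,0,0,0,0.14],[0,0,-0.012,0,0,0,0.14],[0,0,-0.0068,0,0,0,0.14],[0,0,0,0,0,0,0.14],[0,0,0,0,0,0,0.3],[0,0,0,0,0,0,0.4]]' 15
python3 -m creep '[[0,0,0,0,0,0,0.5],[0,0,0,0,0,0,0.5],[0,0,0,0,0,0,0.5],[0,0,0,0,0,0,0.5],[0,0,0,0,0,0,0.5]]' 15
```

```text
((0.5242805480957031, 0.36276647448539734), 0.03009144216775894) 0.07742901719450225 tilt deg [0.11500735 1.40171343]
t: 16.27
tool_pos: [0.6013, 0.0393, 0.0481]
orientation: [3.142, 0.01, 0.005]
force: [0.1, 0.1, 0.8]
opening: 0.0711
t: 16.68
tool_pos: [0.601, 0.0391, 0.0477]
orientation: [-3.142, -0.009, -0.004]
force: [0.5, 0.8, 6.4]
opening: 0.0597
```

```bash
python3 -m creep '[[0,0,0.02,0,0,0,0.5],[0,0,0.04,0,0,0,0.5],[0,0,0.04,0,0,0,0.5],[0,0,0.04,0,0,0,0.5],[-0.0209,0.0286,0,0,0,0,0.5],[-0.0209,0.0286,0,0,0,0,0.5],[-0.0209,0.0286,0,0,0,0,0.5],[-0.0209,0.0286,0,0,0,0,0.5]]'
python3 -m creep '[[-0.0209,0.0286,0,0,0,0,0.5],[-0.0209,0.0286,0,0,0,0,0.5],[-0.0209,0.0286,0,0,0,0,0.5],[-0.0209,0.0286,0,0,0,0,0.5],[0,0,0,0,0,0,0.5],[0,0,0,0,0,0,0.5],[0,0,0,0,0,0,0.5],[0,0,0,0,0,0,0.5]]'
```

```text
t: 17.35
tool_pos: [0.5151, 0.1542, 0.1862]
orientation: [-3.142, -0.007, -0.0]
force: [-0.0, 0.4, -1.8]
opening: 0.0599
t: 18.02
tool_pos: [0.4332, 0.267, 0.1861]
orientation: [3.141, 0.007, 0.0]
force: [-0.2, 0.1, -1.1]
opening: 0.0595
```

```bash
python3 -m creep '[[0.0008,0.001,-0.02,0,0,0,0.5],[0,0,-0.035,0,0,0,0.5],[0,0,-0.03,0,0,0,0.5],[0,0,-0.02,0,0,0,0.5],[0,0,-0.012,0,0,0,0.5],[0,0,-0.006,0,0,0,0.5],[0,0,-0.003,0,0,0,0.5],[0,0,0,0,0,0,0.5],[0,0,0,0,0,0,0.5]]'
python3 -m creep '[[0,0,-0.002,0,0,0,0.5],[0,0,-0.001,0,0,0,0.5],[0,0,-0.001,0,0,0,0.5],[0,0,0,0,0,0,0.5],[0,0,0,0,0,0,0.5]]'
python3 -m creep '[[0,0,0,0,0,0,0.3],[0,0,0,0,0,0,0.2],[0,0,0,0,0,0,0.2],[0,0,0,0,0,0,0.2],[0,0,0,0,0,0,0.2],[0,0,0.02,0,0,0,0.2],[0,0,0.035,0,0,0,0.2],[0,0,0.04,0,0,0,0.2],[0,0,0.02,0,0,0,0.14],[0,0,0,0,0,0,0.14]]'
```

```text
t: 18.77
tool_pos: [0.4346, 0.2692, 0.0616]
orientation: [-3.141, -0.008, -0.003]
force: [-0.0, 0.5, -2.0]
opening: 0.0598
t: 19.18
tool_pos: [0.4338, 0.2692, 0.0567]
orientation: [-3.141, -0.009, -0.001]
force: [-0.5, 0.4, 2.5]
opening: 0.0593
t: 20.02
tool_pos: [0.4366, 0.2704, 0.1776]
orientation: [-3.137, -0.009, -0.014]
force: [0.5, 0.1, 0.4]
opening: 0.0792
```

```bash
python3 -m creep '[[0.0278,-0.031,0,0,0,0,0.14],[0.0278,-0.031,0,0,0,0,0.14],[0.0278,-0.031,0,0,0,0,0.14],[0.0278,-0.031,0,0,0,0,0.14],[0,0,0,0,0,0,0.14],[0,0,0,0,0,0,0.14],[0,0,0,0,0,0,0.14],[0,0,0,0,0,0,0.14]]'
python3 - <<'E'
from h import *
p,d,c=grab('top');W=world(d,c)
for n,x,y,h in[('t2',.545,.1445,.098),('t1',.6915,.026,.098),('sD',.433,.268,.08),('sA',.525,.362,.08),('jar',.492,.029,.1)]:
    m=(abs(W[...,2]-h)<.008)&(np.hypot(W[...,0]-x,W[...,1]-y)<.042);P=W[m]
    print(n,len(P)) if len(P)<50 else print(n,len(P),np.round(cv2.minEnclosingCircle(P[:,:2].astype('f'))[0],4),np.median(P[:,2]))
cv2.imwrite('pics/top5.png',cv2.resize(p[100:300,130:450,::-1],(800,500),interpolation=cv2.INTER_CUBIC))
E
```

```text
t: 20.68
tool_pos: [0.5437, 0.1456, 0.1705]
orientation: [-3.141, -0.01, 0.002]
force: [-0.4, 0.5, 0.4]
opening: 0.0799
t2 45
t1 821 [0.692  0.0258] 0.09632620731325398
sD 292 [0.4328 0.2653] 0.07726191906278934
sA 220 [0.5231 0.3721] 0.07781740069590484
jar 804 [0.492  0.0294] 0.1008159509643288
```

View pics/top5.png

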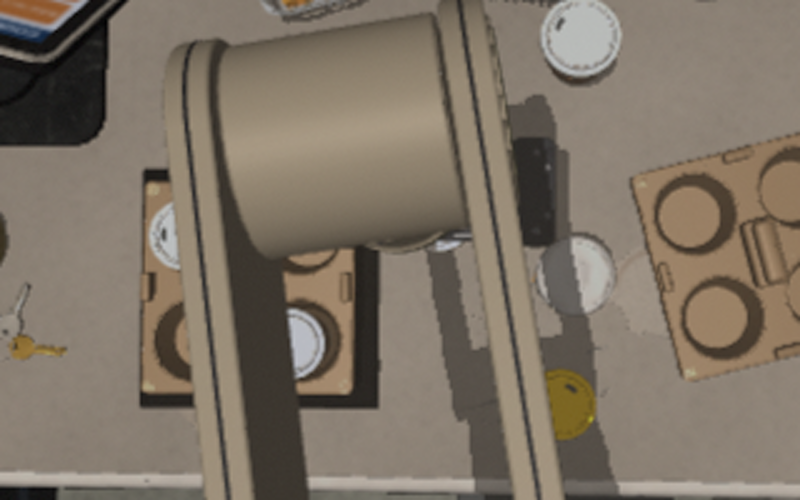

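The second short cup is in pocket D at (303,343), diagonal to the first, and the jar hasn't moved. Now the tall cup t2.

```bash
python3 -m creep '[[0.0005,-0.001,-0.02,0,0,0,0.14],[0,0,-0.03,0,0,0,0.14],[0,0,-0.025,0,0,0,0.14],[0,0,-0.015,0,0,0,0.14],[0,0,-0.0075,0,0,0,0.14],[0,0,0,0,0,0,0.14],[0,0,0,0,0,0,0.14],[0,0,0,0,0,0,0.3],[0,0,0,0,0,0,0.4],[0,0,0,0,0,0,0.5]]' 20
python3 -m creep '[[0,0,0,0,0,0,0.5],[0,0,0,0,0,0,0.5],[0,0,0,0,0,0,0.5],[0,0,0,0,0,0,0.5]]' 20
```

```text
t: 21.57
tool_pos: [0.5463, 0.1442, 0.0753]
orientation: [-3.141, -0.009, -0.004]
force: [0.2, 1.0, 4.0]
opening: 0.0673
t: 21.9
tool_pos: [0.5463, 0.1441, 0.0753]
orientation: [-3.141, -0.009, -0.004]
force: [-0.4, -0.3, 6.4]
opening: 0.0676
```

```bash
python3 -m creep '[[0,0,0.02,0,0,0,0.5],[0,0,0.035,0,0,0,0.5],[0,0,0.035,0,0,0,0.5],[0,0,0.03,0,0,0,0.5],[-0.0046,0.031,0,0,0,0,0.5],[-0.0046,0.031,0,0,0,0,0.5],[-0.0046,0.031,0,0,0,0,0.5],[-0.0046,0.031,0,0,0,0,0.5],[0,0,0,0,0,0,0.5],[0,0,0,0,0,0,0.5]]'
python3 -m creep '[[0,0,0,0,0,0,0.5],[0,0,0,0,0,0,0.5]]'
```

```text
t: 22.73
tool_pos: [0.5259, 0.2691, 0.1931]
orientation: [3.141, 0.013, -0.002]
force: [-0.3, -0.6, -2.4]
opening: 0.0673
t: 22.9
tool_pos: [0.5268, 0.2668, 0.1933]
orientation: [3.141, 0.008, -0.001]
force: [0.1, -0.0, -3.1]
opening: 0.0676
```

Down 0.109 to TCP z≈0.0843.

```bash
python3 -m creep '[[0.001,0.001,-0.02,0,0,0,0.5],[0,0,-0.03,0,0,0,0.5],[0,0,-0.025,0,0,0,0.5],[0,0,-0.015,0,0,0,0.5],[0,0,-0.009,0,0,0,0.5],[0,0,-0.004,0,0,0,0.5],[0,0,-0.003,0,0,0,0.5],[0,0,0,0,0,0,0.5],[0,0,0,0,0,0,0.5]]'
python3 -m creep '[[0,0,-0.002,0,0,0,0.5],[0,0,-0.001,0,0,0,0.5],[0,0,0,0,0,0,0.5],[0,0,0,0,0,0,0.5]]'
```

```text
t: 23.65
tool_pos: [0.5287, 0.269, 0.089]
orientation: [-3.141, -0.009, -0.003]
force: [0.4, 0.8, -2.7]
opening: 0.0676
t: 23.98
tool_pos: [0.5278, 0.269, 0.0849]
orientation: [-3.141, -0.009, -0.0]
force: [0.8, -0.4, -2.4]
opening: 0.0674
```

```bash
python3 -m creep '[[0,0,-0.001,0,0,0,0.5],[0,0,0,0,0,0,0.5],[0,0,0,0,0,0,0.3],[0,0,0,0,0,0,0.16],[0,0,0,0,0,0,0.16],[0,0,0,0,0,0,0.16],[0,0,0.02,0,0,0,0.14],[0,0,0.035,0,0,0,0.14],[0,0,0.03,0,0,0,0.14],[0,0,0.01,0,0,0,0.14]]'
python3 -m creep '[[0.0236,-0.0347,0,0,0,0,0.14],[0.0236,-0.0347,0,0,0,0,0.14],[0.0236,-0.0347,0,0,0,0,0.14],[0.0236,-0.0347,0,0,0,0,0.14],[0.0236,-0.0347,0,0,0,0,0.14],[0.0236,-0.0347,0,0,0,0,0.14],[0.0236,-0.0347,0,0,0,0,0.14],[0,0,0,0,0,0,0.14],[0,0,0,0,0,0,0.14],[0,0,0,0,0,0,0.14]]'
python3 -m creep '[[0,0,0,0,0,0,0.14],[0,0,0,0,0,0,0.14]]'
```

```text
t: 24.82
tool_pos: [0.53, 0.2698, 0.1841]
orientation: [-3.139, -0.009, -0.01]
force: [1.7, 1.0, 0.6]
opening: 0.0797
t: 25.65
tool_pos: [0.6913, 0.0277, 0.1776]
orientation: [-3.141, -0.008, 0.002]
force: [-0.4, 0.4, 0.1]
opening: 0.0803
t: 25.82
tool_pos: [0.6913, 0.0293, 0.1788]
orientation: [-3.141, -0.012, -0.0]
force: [0.6, 0.1, 0.2]
opening: 0.08
```

```bash
python3 -m creep '[[0.0002,-0.003,-0.02,0,0,0,0.14],[0,0,-0.03,0,0,0,0.14],[0,0,-0.025,0,0,0,0.14],[0,0,-0.018,0,0,0,0.14],[0,0,-0.0108,0,0,0,0.14],[0,0,0,0,0,0,0.14],[0,0,0,0,0,0,0.14],[0,0,0,0,0,0,0.3],[0,0,0,0,0,0,0.4],[0,0,0,0,0,0,0.5]]' 20
python3 -m creep '[[0,0,0,0,0,0,0.5],[0,0,0,0,0,0,0.5],[0,0,0,0,0,0,0.5],[0,0,0,0,0,0,0.5]]' 20
```

```text
t: 26.65
tool_pos: [0.6933, 0.0248, 0.0771]
orientation: [3.142, 0.009, 0.005]
force: [-0.3, 0.2, 4.4]
opening: 0.0678
t: 26.98
tool_pos: [0.6934, 0.0248, 0.0772]
orientation: [-3.141, -0.009, -0.006]
force: [-0.1, 1.5, 6.9]
opening: 0.0676
```

```bash
python3 -m creep '[[0,0,0.02,0,0,0,0.5],[0,0,0.035,0,0,0,0.5],[0,0,0.035,0,0,0,0.5],[0,0,0.04,0,0,0,0.5],[0,0,0.03,0,0,0,0.5],[0,0,0,0,0,0,0.5]]'
python3 -m creep '[[-0.0259,0.0337,0,0,0,0,0.5],[-0.0259,0.0337,0,0,0,0,0.5],[-0.0259,0.0337,0,0,0,0,0.5],[-0.0259,0.0337,0,0,0,0,0.5],[-0.0259,0.0337,0,0,0,0,0.5],[-0.0259,0.0337,0,0,0,0,0.5],[-0.0259,0.0337,0,0,0,0,0.5],[-0.0259,0.0337,0,0,0,0,0.5],[-0.0259,0.0337,0,0,0,0,0.5],[-0.0259,0.0337,0,0,0,0,0.5]]'
python3 -m creep '[[0,0,0,0,0,0,0.5],[0,0,0,0,0,0,0.5],[0,0,0,0,0,0,0.5],[0,0,0,0,0,0,0.5],[0,0,0,0,0,0,0.5]]'
```

```text
t: 27.48
tool_pos: [0.6954, 0.0245, 0.2449]
orientation: [3.141, 0.009, 0.021]
force: [1.6, -0.1, -0.6]
opening: 0.0674
t: 28.32
tool_pos: [0.4361, 0.356, 0.2339]
orientation: [3.141, 0.009, -0.001]
force: [0.5, 0.8, -1.6]
opening: 0.0676
t: 28.73
tool_pos: [0.4389, 0.3539, 0.2345]
orientation: [3.141, 0.006, -0.0]
force: [0.3, -0.5, -2.5]
opening: 0.0678
```

```bash
python3 -m creep '[[-0.003,0.004,-0.02,0,0,0,0.5],[-0.002,0.004,-0.03,0,0,0,0.5],[0,0,-0.03,0,0,0,0.5],[0,0,-0.02,0,0,0,0.5],[0,0,0,0,0,0,0.5],[0,0,0,0,0,0,0.5],[0,0,0,0,0,0,0.5]]'
```

```text
t: 29.32
tool_pos: [0.4344, 0.363, 0.1365]
orientation: [-3.141, -0.007, -0.003]
force: [0.2, -0.2, -3.0]
opening: 0.0678
```

```bash
python3 -m creep '[[0,-0.0005,-0.012,0,0,0,0.5],[0,0,-0.015,0,0,0,0.5],[0,0,-0.01,0,0,0,0.5],[0,0,-0.006,0,0,0,0.5],[0,0,-0.003,0,0,0,0.5],[0,0,0,0,0,0,0.5],[0,0,0,0,0,0,0.5],[0,0,0,0,0,0,0.5]]'
python3 -m creep '[[0,0,-0.002,0,0,0,0.5],[0,0,-0.001,0,0,0,0.5],[0,0,-0.001,0,0,0,0.5],[0,0,0,0,0,0,0.5],[0,0,0,0,0,0,0.5]]'
```

```text
t: 29.98
tool_pos: [0.4336, 0.363, 0.0897]
orientation: [-3.141, -0.009, -0.002]
force: [0.3, 0.4, -2.9]
opening: 0.0673
t: 30.4
tool_pos: [0.4338, 0.3629, 0.0862]
orientation: [-3.141, -0.009, -0.003]
force: [-1.5, -0.9, 4.8]
opening: 0.0674
```

Seated (force +4.8 N). Releasing, retreating to a clear spot and inspecting.

```bash
python3 -m creep '[[0,0,0,0,0,0,0.3],[0,0,0,0,0,0,0.16],[0,0,0,0,0,0,0.16],[0,0,0,0,0,0,0.16],[0,0,0.015,0,0,0,0.14],[0,0,0.035,0,0,0,0.14],[0,0,0.035,0,0,0,0.14],[0,0,0.035,0,0,0,0.14],[0,0,0.03,0,0,0,0.14],[0,-0.035,0,0,0,0,0.14]]'
python3 -m creep '[[0,-0.035,0,0,0,0,0.14],[0,-0.04,0,0,0,0,0.14],[0,-0.04,0,0,0,0,0.14],[0,-0.04,0,0,0,0,0.14],[0,-0.04,0,0,0,0,0.14],[0,-0.04,0,0,0,0,0.14],[0,-0.04,0,0,0,0,0.14],[0,-0.04,0,0,0,0,0.14],[0,-0.04,0,0,0,0,0.14],[0,-0.04,0,0,0,0,0.14]]'
python3 -m creep '[[0,0,0,0,0,0,0.14],[0,0,0,0,0,0,0.14],[0,0,0,0,0,0,0.14],[0,0,0,0,0,0,0.14]]'
python3 - <<'E'
from h import *
p,d,c=grab('top');W=world(d,c)
cv2.imwrite('pics/top6.png',cv2.resize(p[60:310,130:530,::-1],(800,500),interpolation=cv2.INTER_CUBIC))
for n,x,y,h in[('tB',.527,.268,.109),('tC',.433,.362,.109),('sD',.433,.268,.081),('sA',.527,.362,.081),('jar',.492,.029,.102),('esp',.667,.147,.052)]:
    m=(abs(W[...,2]-h+.002)<.008)&(np.hypot(W[...,0]-x,W[...,1]-y)<.044);P=W[m]
    if len(P)<50: print(n,len(P));continue
    A=np.c_[P[:,:2]-P[:,:2].mean(0),np.ones(len(P))]
    print(n,len(P),np.round(cv2.minEnclosingCircle(P[:,:2].astype('f'))[0],4),np.median(P[:,2]).round(4),np.degrees(np.linalg.lstsq(A,P[:,2],rcond=None)[0][:2]).round(1))
m=(abs(W[...,2]-.044)<.007)&(W[...,1]>.2)&(W[...,1]<.44)&(W[...,0]<.60)&(W[...,0]>.36)
k,l,st,ce=cv2.connectedComponentsWithStats(m.astype(np.uint8));i=1+st[1:,4].argmax();P=W[l==i];print('car',cv2.minAreaRect(P[:,:2].astype('f')),np.median(P[:,2]))
p,d,c=grab('side');cv2.imwrite('pics/side2.png',cv2.resize(p[60:310,200:600,::-1],(800,500),interpolation=cv2.INTER_CUBIC))
E
```

```text
t: 31.23
tool_pos: [0.4356, 0.3328, 0.243]
orientation: [-3.133, -0.014, -0.015]
force: [2.2, -0.2, 1.2]
opening: 0.0801
t: 32.07
tool_pos: [0.4326, -0.0693, 0.235]
orientation: [3.141, 0.009, 0.001]
force: [0.7, -0.1, 0.1]
opening: 0.08
t: 32.4
tool_pos: [0.4331, -0.0662, 0.2348]
orientation: [-3.141, -0.011, 0.0]
force: [0.1, 0.4, 0.3]
opening: 0.0798
tB 831 [0.5267 0.2691] 0.1055 [0.2 0.3]
tC 848 [0.4333 0.363 ] 0.1055 [-0.   0.4]
sD 622 [0.4325 0.2699] 0.0773 [-0.2 -0.2]
sA 616 [0.5244 0.3631] 0.0773 [0.5 0.6]
jar 805 [0.4921 0.0295] 0.101 [ 0.  -0.5]
esp 235 [0.6648 0.1467] 0.052 [-1.6  0.6]
car ((0.48010939359664917, 0.3148689866065979), (0.18624363839626312, 0.1885087639093399), 0.24929797649383545) 0.043701984499942226
```

View pics/top6.png

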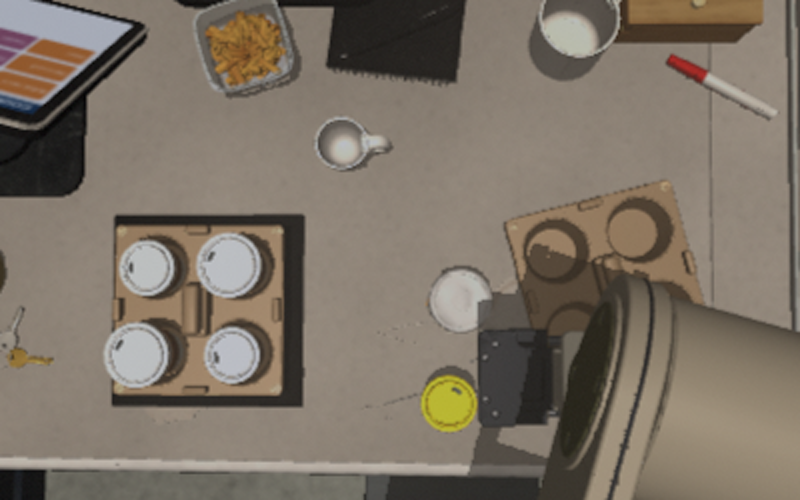

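View pics/side2.png

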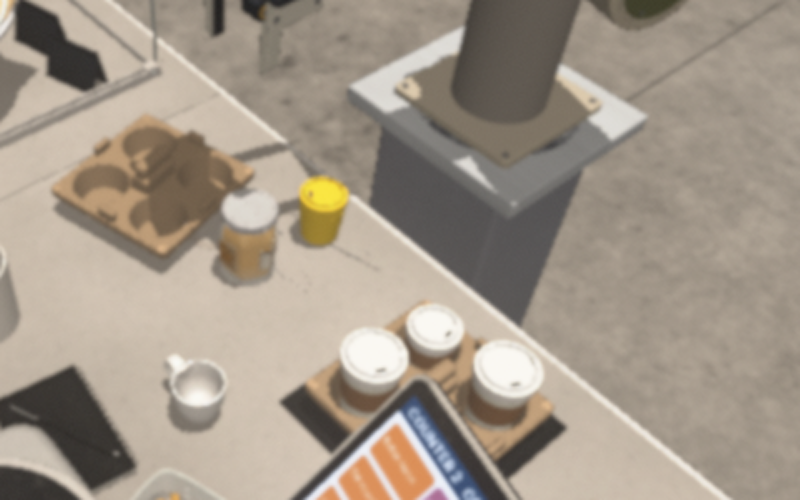

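The top view shows tall cups at (231,265) and (138,354) and short cups at (147,268) and (232,355). They are upright, the carrier is centred, and the bystanders and spare are in place. The arm is clear, so I'm handing in.

```bash
python3 -c "
from h import *
print(robot.close_job())"
```

```text
the job is handed in; nothing more can be done
None
```

The job is done and handed in at about 32.5 s: the top carrier is on the mat with the four drinks in its pockets, and no verdict was reported.

- **Carrier:** I lifted it straight off the nested pair. In the last check its centre was (0.480, 0.315), against the mat's measured (0.4805, 0.3146 by depth or 0.313–0.314 by sight line). That is about 0.5–2 mm apart, with the yaw within about 0.3°.
- **Cups:** One stands in each pocket, the two tall cups diagonally opposite and the two short ones in the other pockets. All tilts measured 0.6° or less. One short cup measured about 3 mm off its pocket centre.
- **Heights:** The depth camera read the seated lids about 3–4 mm lower than expected. It read about 3 mm low on the cups before they were moved too, so I put this down to camera bias.
- **Other items:** The honey jar and china cup measured within about 0.5 mm of their first positions. The spare carrier and the yellow cup look unmoved in the pictures, but I did not measure them again.
- **Arm:** At hand-in it was clear of everything. The highest wrist force seen in any reading was about 7 N.

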